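# Lengthen the harness layout arm by one hole

## Task

On the harness bench stands a telescoping layout arm, locked by a brass snap button. Press the button flush with the blue sleeve, slide the sleeve out by one hole (towards its black, forked end) until the button clicks up in the next hole, and then let go. Work gently: never force the sleeve while the button holds it, do not dent the thin tube, and leave the other things on the bench where they are.

Things in the scene. Friction and masses are not known exactly. Their poses are not given: they have to be found in the camera images.
- layout_arm: Fixed foot: base plate and green post with a fork (to 150 mm above the bench) at x = -290 to -140 mm. Origin on the bench straight below the button; x = the way the sleeve slides out (level, away from the post), z up. The arm rides level on a springy carriage: pressed down it gives 2.5 mm per newton till, after 1 to 16 mm (each time different), it bears on a firm rubber rest below it.
- sleeve: Blue square outer tube, 36 x 36 mm, wall 2 mm, sliding on a fixed inner tube with 2 to 3 N of friction. Origin on its top face, 110 mm above the bench, in the centre of the hole where the button stands at first (give or take 1 mm of play); x = the way it slides out, z up. It runs from x = -105 to +85 mm. The thin tube dents if the robot bears on it with more than 26 N.
- next_hole (a point): On the sleeve's top face: the centre of the next hole, which must come over the button. Round holes, 17 mm across, stand 40 mm apart at the sleeve's x = -80, -40 (this one), 0 and +40 mm. The sleeve must slide out by 40 mm; the button, held by the inner tube, does not travel with it.
- thumb_stop (a point): On the sleeve: black cross ridge (thumb stop), 36 mm wide (y), 8 mm thick (x), 12 mm high on the top face. This point is the middle of its face towards the button, 11 mm from the first hole's centre, 6 mm above the top face. A fingertip held down on the button can push the sleeve out against this face; the button is under the wall after 8 mm.
- sleeve_end (a point): Outer end of the sleeve at the height of its top face: a black plate 46 mm wide and 12 mm thick, with a two-pronged fork of steel that rises 30 mm above the top face. The sleeve slides out this way.
- button: Brass snap button: upright pin, 15 mm across, half-ball top, moving only up and down. Origin at its very top, 6 mm above the sleeve's top when up. Spring: 3.6 N at first, 6.3 N flush. Only once flush does it slip under the hole's edge when the sleeve is pushed (up to 15 N); it then stays 8 mm down till it springs up in the next hole and stops the sleeve. Over 26 N from the sleeve damages it.
- tray: Blue open tray of connectors, 120 x 90 x 35 mm, bystander. Origin under its centre.
- screwdriver: Yellow-handled screwdriver lying on the bench, 170 mm long, bystander. Origin under its middle.
- tape_roll: Red roll, ring 84 mm across, 19 mm high, bystander. Origin under its centre.
- jar: Small closed jar, 48 mm across, 60 mm high, bystander. Origin under its centre.

How it is judged:
By the outcome, as a careful person would: the job done as asked, in the order asked, and still so for the second after the job is handed in, with the robot touching nothing.
It also fails if it takes over 38 s, if anything falls off the work surface, if the arm or the gripper's body presses on something with over 40 N, if the wrist force passes 120 N, or if a joint passes its speed limit or range.

## Robot

A 6-joint arm with a two-finger parallel gripper is mounted at the origin on the work surface. World frame = base frame: x ahead of the robot, y to its left, z up, the work surface at z = 0. Lengths are in m, angles in rad, forces in N, time in s.
With the tool pointing down it reaches from about 0.15 to 0.775 m from the base axis. Payload 6.1 kg.
Tool frame: the origin (TCP) lies between the finger pads; the fingertips stand 14 mm ahead of it and the grasp point (between the pads) lies 5 mm behind it; z points along the fingers, y is the direction in which the jaws open and shut (so a half turn about z gives the same grasp; the last joint's range is limited). The gripper opens to 85 mm and grips with 20 to 120 N. Pads are 22 mm wide; open, the fingers measure 114 mm over their backs; the gripper's body (76 mm by 85 mm) begins 54 mm behind the grasp point. The pads swing forward as they close: fully open they stand 13 mm farther back than shut.
Start: joints at [1.299, 0.126, -0.04, 1.405, 0, 1.571], TCP at [0.141, 0.506, 0.245] pointing down, gripper open.
Joint ranges: [-2.72, 2.72], [-0.95, 1.95], [-1.27, 1.35], [-1.78, 2.02], [-1.46, 1.47], [-3.14, 3.14]. Speed limits (rad/s): [2.39, 2.39, 3.01, 3.14, 3.14, 3.14].

## Interface

Orientations are given as a unit quaternion [x, y, z, w].
In Python, from plant import telemetry, eyes, arm gives the robot as it stands.
- The arm moves only by the shell command python3 -m inch 'ROWS' [FORCE]. ROWS is a JSON object of lists of equal length, an entry for each row: "dp": the shift along the tool's x, y, z each as a share of 30 cm, from -1 to 1, a list of three; "roll": the turn about the tool's z as a share of pi/2 rad, from -1 to 1; "claw": the closure in counts, from 0 (fully open) to 255 (shut). In form: {"dp": [[x, y, z], ...], "roll": [roll, ...], "claw": [claw, ...]}. A call has 1 to 10 rows; each row is the pose to reach, as a shift and turn from the pose commanded when the call began, along the tool's axes at that moment; what a row does not reach only later rows make up. A row lasts 1/8 s, in which the tool goes at most 62.5 mm and 10.7 degrees, less where a joint would pass 70% of its speed; a pose out of reach is approached as far as the arm can. A call with a number of a shift or a turn outside -1 to 1 is refused whole. A call with a gripper value outside its range is refused whole. The fingers move at their own pace and stop on an object; FORCE is the grip in N (left out, the last holds). Time passes only in rows, so rows that repeat a pose let the fingers close. It gives the time, the measured TCP pose, the force and the opening at its end, in the units of the state.
- telemetry.read_state(): the state, without advancing time (a new reading comes with each control period).
- eyes.snapshot(name): name is "scene" or "top" or "wrist"; returns a dict with "color" (384x512x3 uint8, red, green, blue), "fx", "fy", "cx", "cy" (pixels), "rvec" (rotation vector, rad) and "tvec" (3), from world to camera coordinates, as OpenCV has them. Camera axes: x right, y down, z forward; pixel columns grow to the right and rows downward; lengths in m; the calibration is good to about 2 mm. A picture is of the moment at which its call begins. There is no depth.
- arm.close_job(): hands the job in, once; it reports no verdict.
The state is a dict: "time_s": time; "joint_positions": joint angles; "joint_velocities": joint speeds; "tau": joint torques, N m; "eef_pos": TCP position; "eef_rot": TCP orientation; "wrist_force": force on the tool from outside, world axes, zero at the start; "moment": the same for the moment, N m; "opening": finger opening in m.
Only numpy, scipy, OpenCV 4.12 (cv2) and the standard library are available. Lean on these libraries where they do the work, as an engineer would, in place of code of your own. Each camera call takes 0.05 s, during which the arm holds its last target.

## Working session

There is one attempt and no reset: what is moved stays moved. The work goes in short steps, Python scripts to look and compute and a shell command to move; the robot and the scene stay as the last step left them, time stands still between calls to the robot, and variables do not carry over. Pictures are saved under pics/ and viewed, and the job is handed in when it is done.

```bash
ls; mkdir -p pics; python3 - <<'E'
from plant import telemetry, eyes
import cv2
print(telemetry.read_state())
for n in ("scene","top","wrist"):
    s=eyes.snapshot(n); cv2.imwrite(f"pics/{n}0.png",s["color"][:,:,::-1])
    print(n,s["fx"],s["cx"],s["rvec"],s["tvec"])
E
```

```text
pics
{'time_s': 0.0, 'joint_positions': array([ 1.29901362e+00,  1.26401357e-01, -4.05860608e-02,  1.40540408e+00,
        2.11695431e-05,  1.57078795e+00]), 'joint_velocities': array([ 0.00017547, -0.00072992,  0.00051624,  0.00160255, -0.00184596,
        0.00189964]), 'tau': array([-2.06957825e-04, -4.35910356e+01,  3.52924776e+01,  1.71949784e-02,
       -5.20030278e-05, -4.82749030e-06]), 'eef_pos': array([0.14082908, 0.50536855, 0.2445273 ]), 'eef_rot': array([ 1.35469317e-01,  9.90781221e-01, -7.88798865e-04, -1.18542299e-04]), 'wrist_force': array([-0.56639767,  0.27512207,  0.44106783]), 'moment': array([-0.03157233,  0.01873152,  0.02781771]), 'opening': 0.08527700025368377}
scene 479.61673503445627 252.13692814110595 [ 2.16281627  0.60792099 -0.28344021] [-0.5358041  -0.11682189  1.34812723]
top 421.18534456870225 259.1611879287286 [ 2.14287991 -2.14019502  0.24538008] [-0.03239557  0.62980542  0.83919577]
wrist 319.1104150867945 247.7627142572107 [-2.27904892 -1.73218586 -0.28649646] [-0.52404015 -0.04247454  0.38071044]
```

View pics/scene0.png

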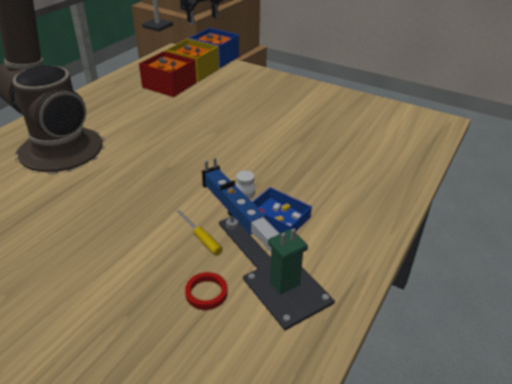

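View pics/top0.png

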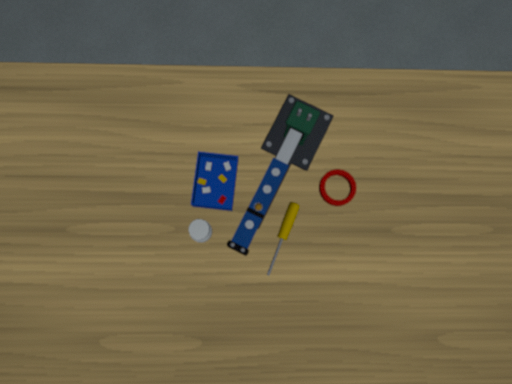

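View pics/wrist0.png

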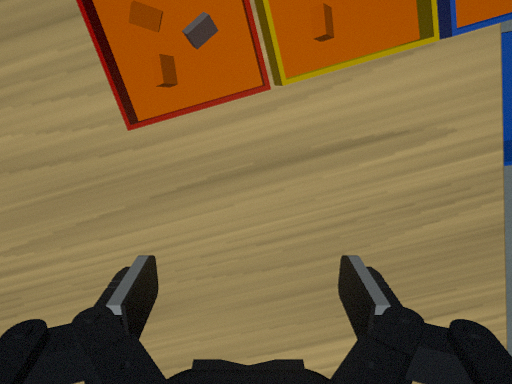

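The top view shows the arm on the bench: post at about (300,117), button near (258,207), black stop near (255,212) and fork end near (238,247). I'll enlarge these.

```bash
python3 - <<'E'
import cv2
t=cv2.imread("pics/top0.png"); c=t[150:265,215:315]; cv2.imwrite("pics/topc.png",cv2.resize(c,None,fx=5,fy=5,interpolation=cv2.INTER_CUBIC))
t=cv2.imread("pics/scene0.png"); c=t[150:250,190:300]; cv2.imwrite("pics/scenec.png",cv2.resize(c,None,fx=6,fy=6,interpolation=cv2.INTER_CUBIC))
E
```

```text
(no output)
```

View pics/topc.png

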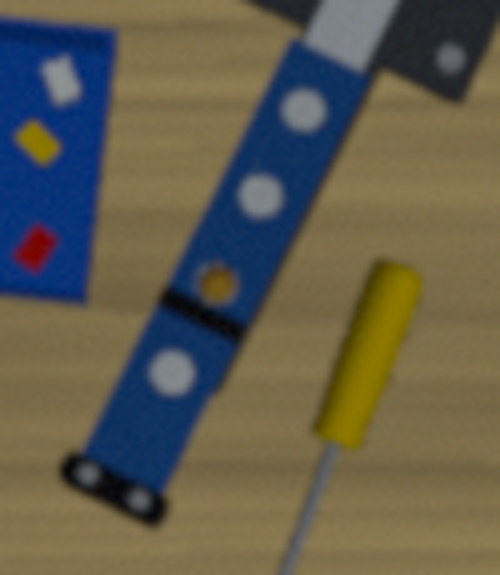

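View pics/scenec.png

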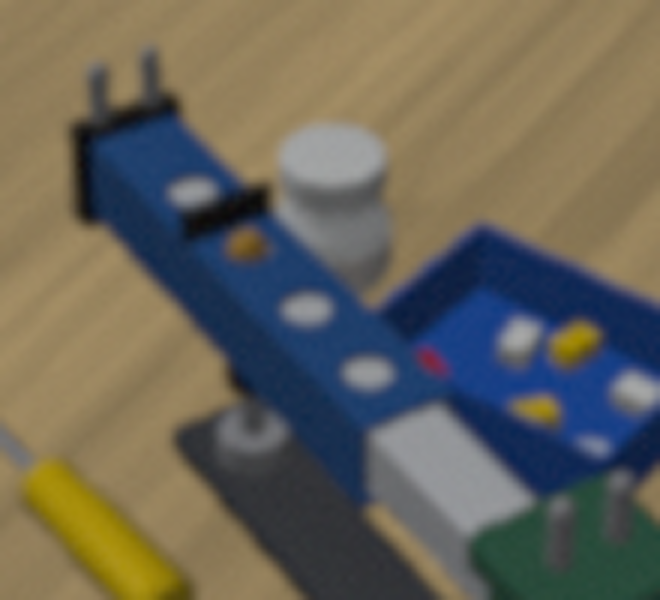

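Enlarged top crop: holes at (304,110), (261,196), (172,373), button at (216,287). Scene crop: holes at (369,373), (307,310), (193,192), button at (247,246). I'll fit the pose from these.

```bash
cat > h.py <<'E'
import numpy as np, cv2
from scipy.optimize import least_squares
from scipy.spatial.transform import Rotation as R
def proj(s,P):
    K=np.array([[s["fx"],0,s["cx"]],[0,s["fy"],s["cy"]],[0,0,1]])
    return cv2.projectPoints(np.array(P,float),np.array(s["rvec"]),np.array(s["tvec"]),K,None)[0][:,0]
E
python3 - <<'E'
from h import *
from plant import eyes,telemetry
S={n:eyes.snapshot(n) for n in("top","scene")}
obs={"top":(np.array([(304,110),(261,196),(216,287),(172,373)])+.5)/5-.5+[215,150],
"scene":(np.array([(369,373),(307,310),(247,246),(193,192)])+.5)/6-.5+[190,150]}
L=np.array([[-.08,0,.11],[-.04,0,.11],[0,0,.113],[.04,0,.11]])
def W(q,L):
    c,s=np.cos(q[2]),np.sin(q[2]); return np.c_[q[0]+c*L[:,0]-s*L[:,1],q[1]+s*L[:,0]+c*L[:,1],L[:,2]]
for use in(["top"],["scene"],["top","scene"]):
    f=lambda q:np.concatenate([(proj(S[n],W(q,L))-obs[n]).ravel() for n in use])
    r=min((least_squares(f,[.45,0,a]) for a in(0,1.5,3,-1.5)),key=lambda r:r.cost)
    q=r.x; print(use,q.round(4),np.degrees(q[2]),np.sqrt(2*r.cost/len(r.fun)))
u=np.array([np.cos(q[2]),np.sin(q[2])])
st=telemetry.read_state(); M=R.from_quat(st["eef_rot"]).as_matrix(); print(M.round(3), st["eef_pos"],st["time_s"])
E
```

```text
['top'] [ 0.5887 -0.0269  2.6803] 153.567402423616 0.2759764015625256
['scene'] [ 0.588  -0.0272  2.6837] 153.76203564023814 0.17984189574888693
['top', 'scene'] [ 0.5884 -0.0271 -3.6017] -206.36219616451905 0.26656224184245475
[[-0.963  0.269 -0.   ]
 [ 0.269  0.963 -0.001]
 [ 0.    -0.001 -1.   ]] [0.14089353 0.50555816 0.24490647] 0.25
```

```bash
python3 -m inch '{"dp":[[-0.2,-0.14,0],[-0.4,-0.28,0],[-0.6,-0.42,0],[-0.8,-0.56,0],[-0.957,-0.655,0],[-0.957,-0.655,0],[-0.957,-0.655,0],[-0.957,-0.655,0]],"roll":[0.02,0.04,0.06,0.08,0.1,0.12,0.12,0.12],"claw":[255,255,255,255,255,255,255,255]}' 60
cat >> h.py <<'E'
from plant import telemetry,eyes
BTN=np.array([.5884,-.0271]); A=np.radians(153.64); U=np.array([np.cos(A),np.sin(A)]); V=np.array([-U[1],U[0]])
def st():
    s=telemetry.read_state(); M=R.from_quat(s["eef_rot"]).as_matrix(); p=s["eef_pos"]
    print("t",round(s["time_s"],3),"pos",p.round(4),"open",round(s["opening"],4),"yawerr",round(np.degrees(np.arctan2(M[1,0],M[0,0])-A),2),"tz",M[:,2].round(3))
    F=s["wrist_force"]; print("along",((p[:2]-BTN)@U*1e3).round(2),"lat",((p[:2]-BTN)@V*1e3).round(2),"tipz",(p[2]-.014).round(4)*1e3,"F u,v,z",(F[:2]@U).round(2),(F[:2]@V).round(2),F[2].round(2))
    return s,M
E
python3 - <<'E'
from h import *
s,M=st()
t=np.r_[BTN-.002*U,s["eef_pos"][2]]; print(((t-s["eef_pos"])@M)/.3)
E
```

```text
time_s: 1.25
eef_pos: [0.3646, 0.2394, 0.2452]
eef_rot: [0.228, 0.974, 0.0, -0.0]
wrist_force: [-0.2, -0.6, 0.0]
opening: 0.0
t 1.25 pos [0.3646 0.2394 0.2452] open 0.0 yawerr -0.02 tz [-0.  0. -1.]
along 318.89 lat -139.42 tipz 231.2 F u,v,z -0.08 0.58 0.01
[-1.06983400e+00 -4.64269074e-01 -4.26412704e-04]
```

```bash
python3 -m inch '{"dp":[[-0.2,-0.09,0],[-0.4,-0.18,0],[-0.6,-0.27,0],[-0.8,-0.36,0],[-0.95,-0.43,0],[-1,-0.464,0],[-1,-0.464,0]],"roll":[0,0,0,0,0,0,0],"claw":[255,255,255,255,255,255,255]}' >/dev/null
python3 -m inch '{"dp":[[-0.03,0,0.05],[-0.07,0,0.13],[-0.07,0,0.2],[-0.07,0,0.25],[-0.07,0,0.25]],"roll":[0,0,0,0,0],"claw":[255,255,255,255,255]}' >/dev/null
python3 - <<'E'
from h import *
st()
for n in("scene","top","wrist"):
    s=eyes.snapshot(n); c=s["color"][:,:,::-1]
    if n!="wrist":
        p=proj(s,[[*BTN,.116]])[0]; print(n,p)
        x,y=p.astype(int); c=cv2.resize(c[y-50:y+50,x-60:x+60],None,fx=6,fy=6,interpolation=cv2.INTER_CUBIC)
    cv2.imwrite(f"pics/{n}1.png",c)
E
```

```text
t 2.75 pos [ 0.5894 -0.027   0.169 ] open -0.0002 yawerr 0.07 tz [-0.002  0.    -1.   ]
along -0.88 lat -0.56 tipz 155.0 F u,v,z -0.47 0.1 0.9
scene [231.09503951 189.10197919]
top [258.11199479 206.27905674]
```

View pics/scene1.png

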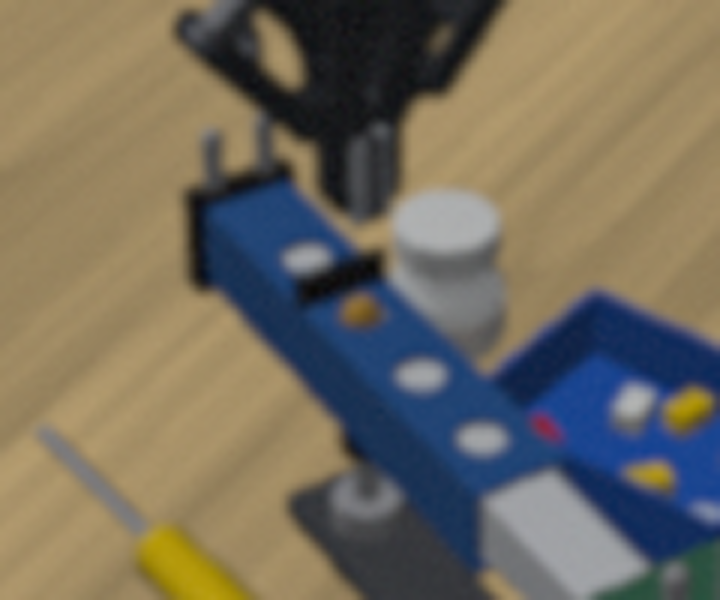

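View pics/wrist1.png

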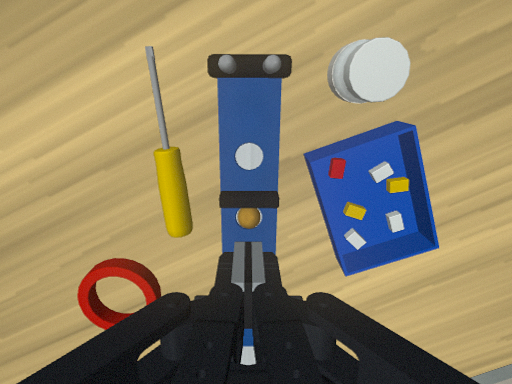

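The wrist view shows the button at (249,216), the stop at (249,200), and the closed tips centred at column 248, so lateral alignment is good. I'll cross-check the along-sleeve position with the wrist camera.

```bash
python3 - <<'E'
from h import *
s=eyes.snapshot("wrist"); 
c=s["color"][:,:,::-1]; cv2.imwrite("pics/w2.png",cv2.resize(c[130:270,180:320],None,fx=4,fy=4,interpolation=cv2.INTER_CUBIC))
Rm=R.from_rotvec(s["rvec"]).as_matrix(); C=-Rm.T@s["tvec"]; print("cam",C)
def ray(px,z):
    d=Rm.T@np.array([(px[0]-s["cx"])/s["fx"],(px[1]-s["cy"])/s["fy"],1]); p=C+d*(z-C[2])/d[2]; return ((p[:2]-BTN)@U*1e3).round(1),((p[:2]-BTN)@V*1e3).round(1)
print("btn",ray((249,216),.113),"hole+40",ray((249,156),.11),"stop top edge near",ray((249,207.5),.122))
st()
E
```

```text
cam [0.51553068 0.00966648 0.29908733]
btn (np.float64(1.5), np.float64(-1.4)) hole+40 (np.float64(39.5), np.float64(-1.3)) stop top edge near (np.float64(10.9), np.float64(-1.3))
t 2.95 pos [ 0.5909 -0.0277  0.1714] open 0.0 yawerr 0.01 tz [ 0.002 -0.    -1.   ]
along -2.55 lat -0.55 tipz 157.4 F u,v,z -0.29 0.46 0.32
```

View pics/w2.png

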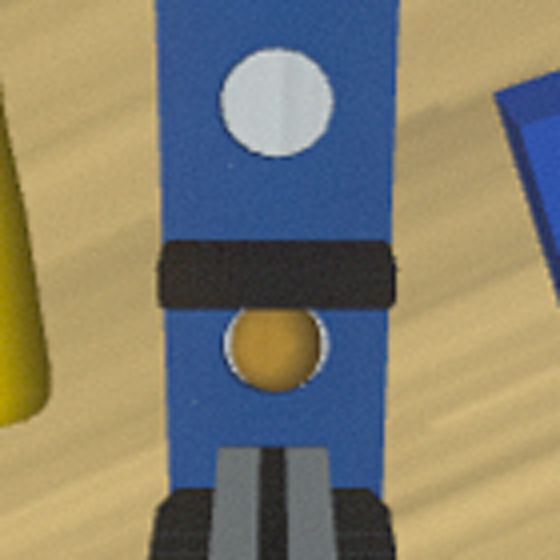

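Estimates agree to about 1.5 mm. Descending to just above the button.

```bash
python3 -m inch '{"dp":[[0,0,0.06],[0,0,0.1],[0,0,0.12],[0,0,0.12],[0,0,0.12],[0,0,0.12]],"roll":[0,0,0,0,0,0],"claw":[255,255,255,255,255,255]}' >/dev/null
python3 - <<'E'
from h import *
st()
for n in("scene","wrist"):
    s=eyes.snapshot(n); c=s["color"][:,:,::-1]
    p=proj(s,[[*BTN,.116]])[0]; x,y=p.astype(int); print(n,x,y); c=cv2.resize(c[y-35:y+35,x-50:x+50],None,fx=7,fy=7,interpolation=cv2.INTER_CUBIC)
    cv2.imwrite(f"pics/{n}3.png",c)
st()
E
```

```text
t 3.7 pos [ 0.5908 -0.028   0.1348] open -0.0001 yawerr -0.01 tz [ 0.001 -0.    -1.   ]
along -2.56 lat -0.27 tipz 120.80000000000001 F u,v,z -0.13 -0.61 0.54
scene 231 189
wrist 247 248
t 3.8 pos [ 0.5907 -0.028   0.1347] open -0.0002 yawerr -0.01 tz [ 0.001 -0.    -1.   ]
along -2.43 lat -0.21 tipz 120.7 F u,v,z -1.4 0.67 0.03
```

View pics/scene3.png

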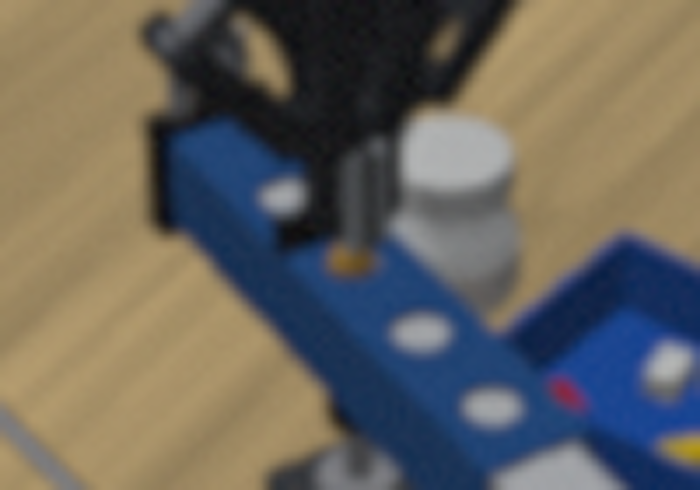

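View pics/wrist3.png

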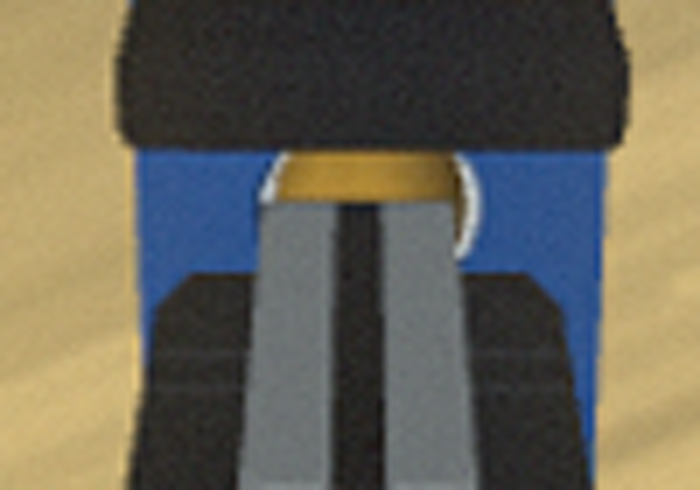

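Wrist crop: the pad tips are over the button, with about 3–4 mm clearance to the stop. Now pressing down in small steps while watching Fz.

```bash
S='python3 -c "from h import *;st()"'
python3 -m inch '{"dp":[[0,0,0.01],[0,0,0.015],[0,0,0.02],[0,0,0.02]],"roll":[0,0,0,0],"claw":[255,255,255,255]}' >/dev/null; eval $S
python3 -m inch '{"dp":[[0,0,0.007],[0,0,0.007]],"roll":[0,0],"claw":[255,255]}' >/dev/null; eval $S
python3 -m inch '{"dp":[[0,0,0.007],[0,0,0.007]],"roll":[0,0],"claw":[255,255]}' >/dev/null; eval $S
```

```text
t 4.3 pos [ 0.5905 -0.028   0.1282] open -0.0002 yawerr -0.01 tz [-0. -0. -1.]
along -2.23 lat -0.15 tipz 114.2 F u,v,z -0.68 -0.03 0.12
t 4.55 pos [ 0.5905 -0.028   0.1262] open -0.0 yawerr -0.02 tz [ 0. -0. -1.]
along -2.28 lat -0.16 tipz 112.19999999999999 F u,v,z -0.36 0.17 0.79
t 4.8 pos [ 0.5905 -0.028   0.1241] open 0.0001 yawerr -0.02 tz [ 0.  0. -1.]
along -2.28 lat -0.16 tipz 110.10000000000001 F u,v,z 0.09 0.0 2.05
```

```bash
S='python3 -c "from h import *;st()"'
python3 -m inch '{"dp":[[0,0,0.007],[0,0,0.007]],"roll":[0,0],"claw":[255,255]}' >/dev/null; eval $S
python3 -m inch '{"dp":[[0,0,0.005],[0,0,0.005]],"roll":[0,0],"claw":[255,255]}' >/dev/null; eval $S
python3 -m inch '{"dp":[[0,0,0.005],[0,0,0.005]],"roll":[0,0],"claw":[255,255]}' >/dev/null; eval $S
```

```text
t 5.05 pos [ 0.5905 -0.028   0.122 ] open -0.0003 yawerr -0.01 tz [ 0. -0. -1.]
along -2.29 lat -0.18 tipz 108.0 F u,v,z -0.11 -0.03 3.38
t 5.3 pos [ 0.5905 -0.028   0.1205] open -0.0001 yawerr -0.01 tz [ 0.  0. -1.]
along -2.29 lat -0.18 tipz 106.5 F u,v,z 1.25 -0.29 2.95
t 5.55 pos [ 0.5905 -0.0279  0.119 ] open -0.0001 yawerr -0.01 tz [ 0.  0. -1.]
along -2.28 lat -0.21 tipz 105.0 F u,v,z 0.94 -0.4 3.77
```

```bash
S='python3 -c "from h import *;st()"'
python3 -m inch '{"dp":[[0,0,0.005],[0,0,0.005]],"roll":[0,0],"claw":[255,255]}' >/dev/null; eval $S
python3 -m inch '{"dp":[[0,0,0.005],[0,0,0.005]],"roll":[0,0],"claw":[255,255]}' >/dev/null; eval $S
python3 -m inch '{"dp":[[0,0,0.003],[0,0,0.003]],"roll":[0,0],"claw":[255,255]}' >/dev/null; eval $S
```

```text
t 5.8 pos [ 0.5905 -0.0279  0.1174] open -0.0001 yawerr -0.01 tz [ 0.  0. -1.]
along -2.3 lat -0.2 tipz 103.4 F u,v,z 1.72 -0.19 4.19
t 6.05 pos [ 0.5905 -0.028   0.1159] open -0.0003 yawerr -0.01 tz [ 0.  0. -1.]
along -2.3 lat -0.18 tipz 101.9 F u,v,z 0.42 0.4 4.14
t 6.3 pos [ 0.5905 -0.028   0.1151] open 0.0001 yawerr -0.01 tz [ 0. -0. -1.]
along -2.29 lat -0.17 tipz 101.1 F u,v,z -0.0 1.11 4.95
```

```bash
S='python3 -c "from h import *;st()"'
python3 -m inch '{"dp":[[0,0,0.004],[0,0,0.004]],"roll":[0,0],"claw":[255,255]}' >/dev/null; eval $S
python3 -m inch '{"dp":[[0,0,0.004],[0,0,0.004]],"roll":[0,0],"claw":[255,255]}' >/dev/null; eval $S
python3 -m inch '{"dp":[[0,0,0.003],[0,0,0.003]],"roll":[0,0],"claw":[255,255]}' >/dev/null; eval $S
```

```text
t 6.55 pos [ 0.5905 -0.028   0.1138] open -0.0002 yawerr -0.01 tz [ 0. -0. -1.]
along -2.3 lat -0.18 tipz 99.8 F u,v,z 0.55 0.35 4.65
t 6.8 pos [ 0.5905 -0.0279  0.1127] open -0.0 yawerr -0.01 tz [ 0.  0. -1.]
along -2.29 lat -0.2 tipz 98.7 F u,v,z 2.01 0.03 4.97
t 7.05 pos [ 0.5905 -0.028   0.1119] open -0.0 yawerr -0.01 tz [ 0. -0. -1.]
along -2.3 lat -0.18 tipz 97.9 F u,v,z 0.98 0.62 5.8
```

```bash
S='python3 -c "from h import *;st()"'
python3 -m inch '{"dp":[[0,0,0.004],[0,0,0.004]],"roll":[0,0],"claw":[255,255]}' >/dev/null; eval $S
python3 -m inch '{"dp":[[0,0,0.004],[0,0,0.004]],"roll":[0,0],"claw":[255,255]}' >/dev/null; eval $S
python3 -m inch '{"dp":[[0,0,0.003],[0,0,0.003]],"roll":[0,0],"claw":[255,255]}' >/dev/null; eval $S
```

```text
t 7.3 pos [ 0.5906 -0.028   0.1107] open -0.0001 yawerr -0.01 tz [ 0. -0. -1.]
along -2.31 lat -0.18 tipz 96.69999999999999 F u,v,z 0.65 -0.43 5.61
t 7.55 pos [ 0.5906 -0.028   0.1103] open -0.0001 yawerr -0.01 tz [ 0.001 -0.    -1.   ]
along -2.37 lat -0.22 tipz 96.3 F u,v,z 2.75 1.06 9.68
t 7.8 pos [ 0.5906 -0.028   0.1101] open -0.0 yawerr -0.02 tz [ 0.001 -0.    -1.   ]
along -2.38 lat -0.22 tipz 96.10000000000001 F u,v,z 4.5 1.23 13.64
```

Fz jumped to 13.6 N within 0.6 mm, so the carriage has hit the rest and the button is flush (flush needs 6.3 N). Now pushing outward against the stop.

```bash
S='python3 -c "from h import *;st()"'
python3 -m inch '{"dp":[[0.003,0,0],[0.006,0,0],[0.006,0,0]],"roll":[0,0,0],"claw":[255,255,255]}' >/dev/null; eval $S
python3 -m inch '{"dp":[[0.003,0,0],[0.003,0,0]],"roll":[0,0],"claw":[255,255]}' >/dev/null; eval $S
python3 -m inch '{"dp":[[0.003,0,0],[0.003,0,0]],"roll":[0,0],"claw":[255,255]}' >/dev/null; eval $S
```

```text
t 8.175 pos [ 0.5904 -0.0278  0.1102] open -0.0002 yawerr -0.04 tz [ 0.004 -0.002 -1.   ]
along -2.16 lat -0.24 tipz 96.19999999999999 F u,v,z -0.82 1.26 9.94
t 8.425 pos [ 0.5903 -0.0277  0.1102] open -0.0001 yawerr -0.05 tz [ 0.005 -0.002 -1.   ]
along -1.97 lat -0.26 tipz 96.19999999999999 F u,v,z -4.54 1.69 9.04
t 8.675 pos [ 0.5899 -0.0275  0.1102] open -0.0001 yawerr -0.05 tz [ 0.006 -0.002 -1.   ]
along -1.51 lat -0.31 tipz 96.19999999999999 F u,v,z -4.33 -0.43 8.57
```

```bash
S='python3 -c "from h import *;st()"'
python3 -m inch '{"dp":[[0.003,0,0.001],[0.003,0,0.001]],"roll":[0,0],"claw":[255,255]}' >/dev/null; eval $S
python3 -m inch '{"dp":[[0.003,0,0],[0.003,0,0]],"roll":[0,0],"claw":[255,255]}' >/dev/null; eval $S
python3 -m inch '{"dp":[[0.003,0,0],[0.003,0,0]],"roll":[0,0],"claw":[255,255]}' >/dev/null; eval $S
```

```text
t 8.925 pos [ 0.5893 -0.0271  0.1102] open 0.0 yawerr -0.05 tz [ 0.007 -0.003 -1.   ]
along -0.84 lat -0.38 tipz 96.19999999999999 F u,v,z -5.57 0.49 9.31
t 9.175 pos [ 0.5882 -0.0264  0.1099] open 0.0003 yawerr -0.04 tz [ 0.006 -0.002 -1.   ]
along 0.48 lat -0.49 tipz 95.9 F u,v,z -4.64 0.39 8.44
t 9.425 pos [ 0.5876 -0.0261  0.1099] open 0.0001 yawerr -0.05 tz [ 0.006 -0.002 -1.   ]
along 1.18 lat -0.5 tipz 95.9 F u,v,z -5.45 0.89 7.63
```

```bash
S='python3 -c "from h import *;st()"'
python3 -m inch '{"dp":[[0,0,0.0015],[0.003,0,0.0015],[0.003,0,0.0015]],"roll":[0,0,0],"claw":[255,255,255]}' >/dev/null; eval $S
python3 -m inch '{"dp":[[0.003,0,0],[0.003,0,0]],"roll":[0,0],"claw":[255,255]}' >/dev/null; eval $S
python3 -m inch '{"dp":[[0.003,0,0.001],[0.003,0,0.001]],"roll":[0,0],"claw":[255,255]}' >/dev/null; eval $S
```

```text
t 9.8 pos [ 0.587  -0.0258  0.1096] open -0.0001 yawerr -0.05 tz [ 0.007 -0.002 -1.   ]
along 1.88 lat -0.53 tipz 95.60000000000001 F u,v,z -5.31 1.91 7.73
t 10.05 pos [ 0.5861 -0.0253  0.1097] open -0.0002 yawerr -0.05 tz [ 0.007 -0.002 -1.   ]
along 2.81 lat -0.56 tipz 95.69999999999999 F u,v,z -5.4 1.0 9.26
t 10.3 pos [ 0.5855 -0.0251  0.1097] open 0.0003 yawerr -0.05 tz [ 0.007 -0.002 -1.   ]
along 3.49 lat -0.55 tipz 95.69999999999999 F u,v,z -5.32 0.59 10.29
```

```bash
python3 - <<'E'
from h import *
s=eyes.snapshot("wrist"); c=s["color"][:,:,::-1]
a=cv2.resize(c[140:300,170:330],None,fx=3.6,fy=3.6,interpolation=cv2.INTER_CUBIC)
cv2.imwrite("pics/w4.png",a)
s=eyes.snapshot("scene"); c=s["color"][:,:,::-1]
cv2.imwrite("pics/s4.png",cv2.resize(c[150:250,180:290],None,fx=6,fy=6,interpolation=cv2.INTER_CUBIC))
E
```

```text
(no output)
```

View pics/w4.png

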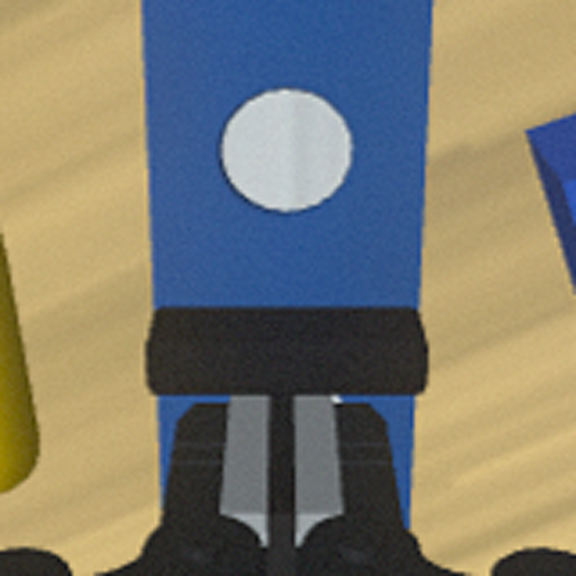

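View pics/s4.png

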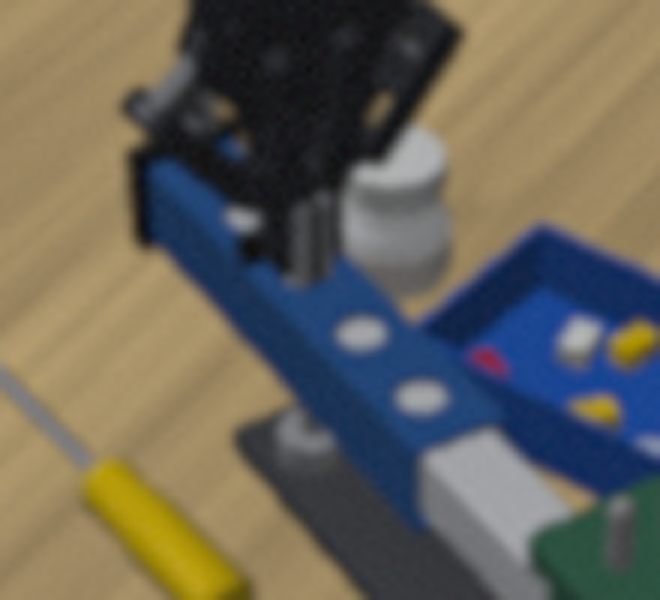

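The scene shows the tip flat on the sleeve, and in the wrist view it has reached the stop. Pushing on.

```bash
S='python3 -c "from h import *;st()"'
python3 -m inch '{"dp":[[0.003,0,0.0005],[0.003,0,0.0005]],"roll":[0,0],"claw":[255,255]}' >/dev/null; eval $S
python3 -m inch '{"dp":[[0.003,0,0.0005],[0.003,0,0.0005]],"roll":[0,0],"claw":[255,255]}' >/dev/null; eval $S
python3 -m inch '{"dp":[[0.003,0,0.0005],[0.003,0,0.0005]],"roll":[0,0],"claw":[255,255]}' >/dev/null; eval $S
```

```text
t 10.65 pos [ 0.5847 -0.0247  0.1096] open 0.0002 yawerr -0.05 tz [ 0.007 -0.002 -1.   ]
along 4.35 lat -0.57 tipz 95.60000000000001 F u,v,z -5.72 1.01 10.39
t 10.9 pos [ 0.5844 -0.0245  0.1096] open 0.0003 yawerr -0.06 tz [ 0.008 -0.003 -1.   ]
along 4.79 lat -0.56 tipz 95.60000000000001 F u,v,z -7.33 1.51 10.18
t 11.15 pos [ 0.5841 -0.0244  0.1096] open -0.0002 yawerr -0.07 tz [ 0.009 -0.004 -1.   ]
along 5.04 lat -0.55 tipz 95.60000000000001 F u,v,z -8.56 1.32 9.12
```

```bash
S='python3 -c "from h import *;st()"'
python3 -m inch '{"dp":[[0.003,0,0.001],[0.003,0,0.001]],"roll":[0,0],"claw":[255,255]}' >/dev/null; eval $S
python3 -m inch '{"dp":[[0.003,0,0.001],[0.003,0,0.001]],"roll":[0,0],"claw":[255,255]}' >/dev/null; eval $S
```

```text
t 11.4 pos [ 0.5837 -0.0241  0.1096] open -0.0002 yawerr -0.08 tz [ 0.01  -0.004 -1.   ]
along 5.51 lat -0.58 tipz 95.60000000000001 F u,v,z -8.92 1.88 9.47
t 11.65 pos [ 0.583  -0.0238  0.1096] open -0.0002 yawerr -0.08 tz [ 0.011 -0.004 -1.   ]
along 6.27 lat -0.58 tipz 95.60000000000001 F u,v,z -8.82 1.43 11.9
```

```bash
S='python3 -c "from h import *;st()"'
python3 -m inch '{"dp":[[0.003,0,0],[0.003,0,0]],"roll":[0,0],"claw":[255,255]}' >/dev/null; eval $S
python3 -m inch '{"dp":[[0.003,0,0],[0.003,0,0]],"roll":[0,0],"claw":[255,255]}' >/dev/null; eval $S
python3 -m inch '{"dp":[[0.003,0,0],[0.003,0,0]],"roll":[0,0],"claw":[255,255]}' >/dev/null; eval $S
```

```text
t 11.9 pos [ 0.5817 -0.0231  0.1094] open -0.0002 yawerr -0.07 tz [ 0.01  -0.003 -1.   ]
along 7.75 lat -0.6 tipz 95.4 F u,v,z -7.94 2.16 12.65
t 12.15 pos [ 0.5803 -0.0224  0.1094] open -0.0001 yawerr -0.06 tz [ 0.008 -0.003 -1.   ]
along 9.36 lat -0.6 tipz 95.4 F u,v,z -5.62 2.19 13.69
t 12.4 pos [ 0.5795 -0.022   0.1094] open 0.0001 yawerr -0.06 tz [ 0.008 -0.003 -1.   ]
along 10.28 lat -0.61 tipz 95.4 F u,v,z -4.68 1.37 13.66
```

```bash
S='python3 -c "from h import *;st()"'
python3 -m inch '{"dp":[[0.006,0,0],[0.012,0,0],[0.02,0,0],[0.02,0,0]],"roll":[0,0,0,0],"claw":[255,255,255,255]}' >/dev/null; eval $S
python3 - <<'E'
from h import *
s=eyes.snapshot("scene"); c=s["color"][:,:,::-1]
cv2.imwrite("pics/s5.png",cv2.resize(c[150:250,180:290],None,fx=6,fy=6,interpolation=cv2.INTER_CUBIC))
s=eyes.snapshot("top"); c=s["color"][:,:,::-1]
cv2.imwrite("pics/t5.png",cv2.resize(c[150:265,215:315],None,fx=5,fy=5,interpolation=cv2.INTER_CUBIC))
E
```

```text
t 12.9 pos [ 0.5736 -0.019   0.1093] open -0.0001 yawerr -0.05 tz [ 0.008 -0.002 -1.   ]
along 16.88 lat -0.62 tipz 95.3 F u,v,z -3.62 1.48 14.73
```

View pics/s5.png

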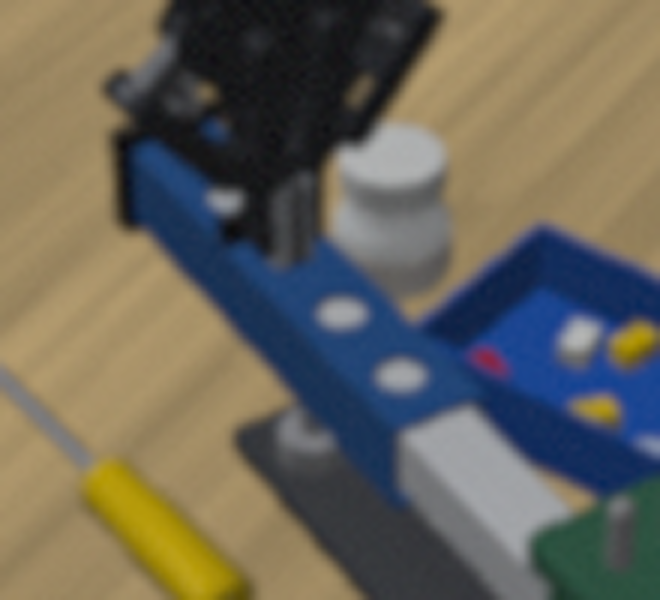

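View pics/t5.png

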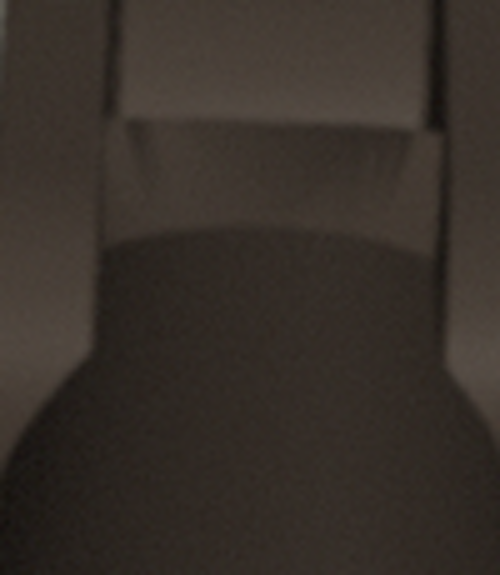

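The scene crop shows the holes now at (341,314) and (401,377), with more inner tube exposed. Measuring the slide so far.

```bash
cat >> h.py <<'E'
def slide(px_m40,px_m80,off,f,z):
    s=eyes.snapshot("scene")
    Rm=R.from_rotvec(s["rvec"]).as_matrix(); C=-Rm.T@s["tvec"]
    for px,x0 in((px_m40,-40),(px_m80,-80)):
        p=(np.array(px)+.5)/f-.5+off
        d=Rm.T@np.array([(p[0]-s["cx"])/s["fx"],(p[1]-s["cy"])/s["fy"],1]); P=C+d*(z-C[2])/d[2]
        print("slide",((P[:2]-BTN)@U*1e3-x0).round(1),"lat",((P[:2]-BTN)@V*1e3).round(1))
E
python3 - <<'E'
from h import *
slide((341,314),(401,377),[180,150],6,.0955)
slide((361,333),(422,398),[180,150],6,.0955)
E
```

```text
slide 18.7 lat -0.2
slide 18.3 lat -0.0
slide 5.9 lat -0.7
slide 5.1 lat -0.2
```

Slide is about 18.5 mm and the button is well under the wall. Continuing with slightly less down-force, then in fine steps.

```bash
S='python3 -c "from h import *;st()"'
python3 -m inch '{"dp":[[0.01,0,-0.001],[0.02,0,-0.001],[0.03,0,-0.001],[0.04,0,-0.001],[0.045,0,-0.001],[0.05,0,-0.001],[0.05,0,-0.001]],"roll":[0,0,0,0,0,0,0],"claw":[255,255,255,255,255,255,255]}' >/dev/null; eval $S
python3 -m inch '{"dp":[[0.003,0,0],[0.006,0,0],[0.006,0,0]],"roll":[0,0,0],"claw":[255,255,255]}' >/dev/null; eval $S
```

```text
t 13.975 pos [ 0.5597 -0.0121  0.1092] open 0.0003 yawerr -0.04 tz [ 0.006 -0.002 -1.   ]
along 32.4 lat -0.65 tipz 95.2 F u,v,z -1.23 1.67 14.23
t 14.35 pos [ 0.5577 -0.0111  0.1092] open -0.0001 yawerr -0.03 tz [ 0.006 -0.001 -1.   ]
along 34.62 lat -0.65 tipz 95.2 F u,v,z 1.39 1.29 15.26
```

```bash
S='python3 -c "from h import *;st()"'
python3 -m inch '{"dp":[[0.003,0,0],[0.003,0,0]],"roll":[0,0],"claw":[255,255]}' >/dev/null; eval $S
python3 -m inch '{"dp":[[0.003,0,0],[0.003,0,0]],"roll":[0,0],"claw":[255,255]}' >/dev/null; eval $S
python3 - <<'E'
from h import *
s=eyes.snapshot("scene"); c=s["color"][:,:,::-1]
cv2.imwrite("pics/s6.png",cv2.resize(c[150:250,180:290],None,fx=6,fy=6,interpolation=cv2.INTER_CUBIC))
E
```

```text
t 14.6 pos [ 0.556  -0.0104  0.109 ] open 0.0001 yawerr -0.02 tz [ 0.004 -0.    -1.   ]
along 36.42 lat -0.63 tipz 95.0 F u,v,z 3.73 1.29 16.51
t 14.85 pos [ 0.555  -0.0098  0.109 ] open 0.0001 yawerr -0.01 tz [ 0.004 -0.    -1.   ]
along 37.57 lat -0.65 tipz 95.0 F u,v,z 3.32 1.47 17.09
```

View pics/s6.png

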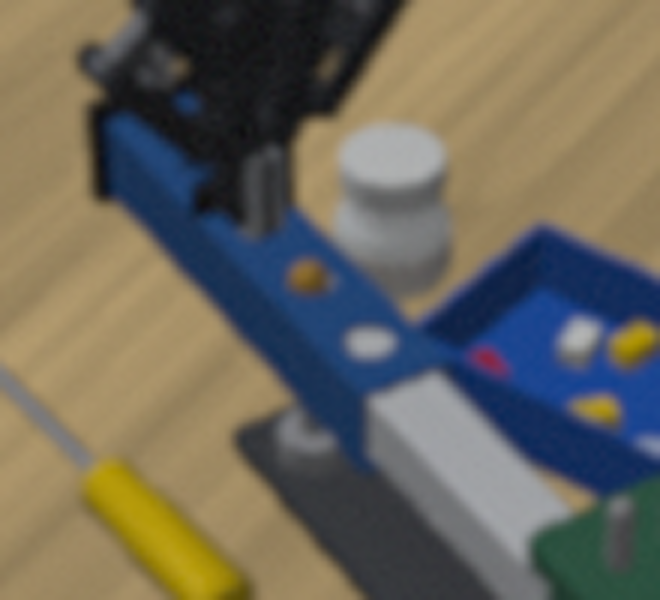

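The brass button shows up in the next hole at (307,276). It has clicked, so I'll release slowly upwards.

```bash
S='python3 -c "from h import *;st()"'
python3 -m inch '{"dp":[[0,0,-0.003],[0,0,-0.007],[0,0,-0.015],[0,0,-0.025],[0,0,-0.035],[0,0,-0.045],[0,0,-0.055],[0,0,-0.065],[0,0,-0.075],[0,0,-0.085]],"roll":[0,0,0,0,0,0,0,0,0,0],"claw":[255,255,255,255,255,255,255,255,255,255]}' >/dev/null; eval $S
python3 -m inch '{"dp":[[0,0,-0.03],[0,0,-0.1],[0,0,-0.2],[0,0,-0.3],[0,0,-0.4],[0,0,-0.4],[0,0,-0.4]],"roll":[0,0,0,0,0,0,0],"claw":[255,255,255,255,255,255,255]}' >/dev/null; eval $S
python3 - <<'E'
from h import *
s=eyes.snapshot("scene"); c=s["color"][:,:,::-1]
cv2.imwrite("pics/s7.png",cv2.resize(c[150:250,180:290],None,fx=6,fy=6,interpolation=cv2.INTER_CUBIC))
cv2.imwrite("pics/sf7.png",c)
s=eyes.snapshot("wrist"); c=s["color"][:,:,::-1]
cv2.imwrite("pics/w7.png",c)
E
```

```text
t 16.15 pos [ 0.5535 -0.0101  0.1321] open 0.0004 yawerr -0.02 tz [-0.001 -0.    -1.   ]
along 38.82 lat 0.22 tipz 118.1 F u,v,z -0.6 -1.1 -0.97
t 17.025 pos [ 0.5536 -0.0098  0.2519] open -0.0001 yawerr -0.01 tz [-0.001  0.    -1.   ]
along 38.87 lat -0.08 tipz 237.9 F u,v,z -0.52 0.06 -0.04
```

View pics/s7.png

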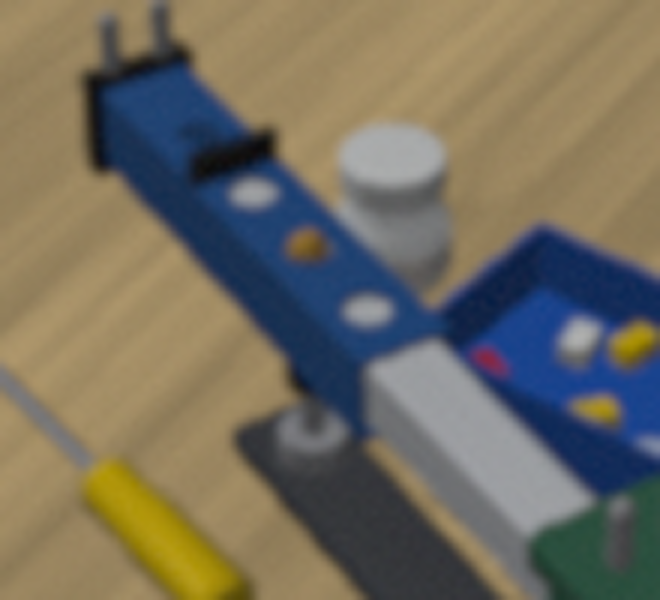

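View pics/w7.png

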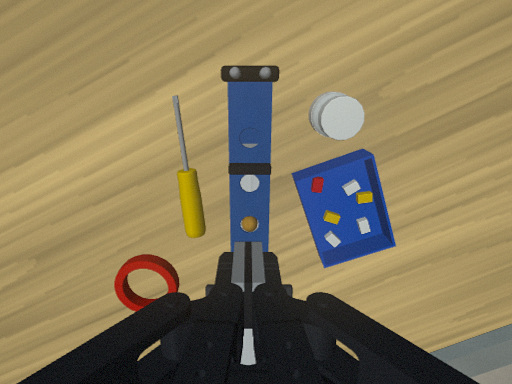

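View pics/sf7.png

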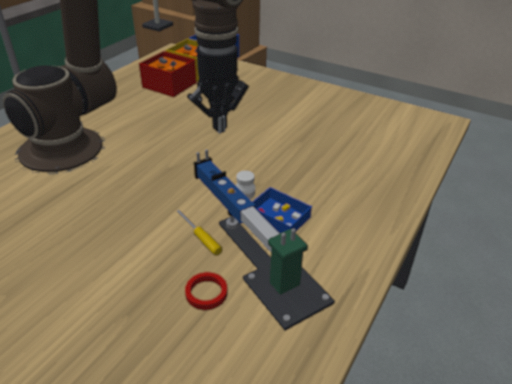

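The button now stands at scene crop (307,244), which is the same image position as at the start, and it sits in the next hole. The old hole, now at (254,193), is one pitch out. The bystanders haven't moved, and the wrist force is about 0. Handing in.

```bash
python3 - <<'E'
from h import *
slide((307,244),(369,311),[180,150],6,.110)
from plant import arm
print(arm.close_job()); st()
E
```

```text
slide 43.7 lat -1.2
slide 39.7 lat -0.2
the job is handed in; nothing more can be done
None
the job is handed in; nothing more can be done
```

The sleeve is out by one hole, the button has clicked up in the next hole, and the robot has let go. I handed the job in after about 17 s of the 38 s allowed.

**What I did:** I pressed the button flush with the closed fingertips. I then slid the sleeve out 40 mm, stopped when the button showed in the next hole, and released slowly upwards. Down-force was about 8–17 N, against the 26 N dent limit. The most I read along the slide was about 9 N.

**Last checks:**
- **Button:** the pictures show it in the next hole, at the same image position as at the start.
- **Slide:** the empty hole behind the button gives 39.7 mm. The button's own hole gives 43.7 mm, but I aimed at the dome's top using the sleeve-face height, so that figure reads too high.
- **Surroundings:** the tray, screwdriver, roll and jar look unmoved in the pictures. The gripper is clear and the wrist force was near 0 N.

**Odd readings:**
- **Push contact:** the sleeve seems to have been carried at first by friction under the fingertips. I can't say for certain when the tip met the thumb stop.
- **Sideways force:** the force along the slide changed sign near the end, to about +3.7 N. I didn't find out why.
- **Not checked:** I saw no force spike, but I did not separately check the tube for dents or the button for damage.

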